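Take the stacked gear parts off the grease tin and put each away

ROBOT

A 6-joint arm with a two-finger parallel gripper is mounted at the origin on a cart in front of the work surface, level with it; the furniture and walls round the work are solid. World frame = base frame: x ahead of the robot, y to its left, z up, the work surface at z = 0. Lengths are in m, angles in rad, forces in N, time in s.
With the tool pointing down it reaches from about 0.375 to 0.9 m from the base axis. Payload 3.1 kg.
Tool frame: the origin (TCP) lies midway between the tips of the shut fingers; the grasp point (between the pads) lies 19 mm behind it (manip.grip_depth is the distance from the TCP to the grasp point, in m); z points along the fingers, y is the line along which they close (so a half turn about z gives the same grasp; the last joint's range is limited). The gripper opens to 85 mm and grips with 20 to 120 N. Pads are 22 mm wide; open, the fingers measure 114 mm over their backs; the gripper's body (76 mm by 85 mm) begins 54 mm behind the grasp point. The pads swing forward as they close: fully open they stand 13 mm farther back than shut.
Start: joints at [-1.492, 0.527, 1.433, -0, 1.181, -0.178], TCP at [0.159, -0.604, 0.231] pointing down, gripper open.
Joint ranges: [-3.08, 3.08], [-0.75, 2.2], [0.22, 2.44], [-1.43, 4.57], [0, 2.65], [-2.85, 2.85]. Speed limits (rad/s): [2.79, 2.79, 3.14, 3.14, 3.14, 3.14].

INTERFACE

Orientations are given as a unit quaternion [x, y, z, w].
In Python, from station import telemetry, snapshot, manip gives the robot as it stands. The module is installed in compiled form; this text tells all that it offers.
- The arm moves only by the shell command python3 -m crank 'ROWS' [OPENING] [FORCE]. ROWS is text: rows parted by semicolons, each of 6 numbers parted by spaces: the shift along the tool's x, y, z as a fraction of full scale, then the turn, a rotation vector about the tool's x, y, z as a fraction of full scale. A call has exactly 5 rows; each row shifts and turns the commanded pose from where the row before left it, along the tool's axes as they then stand; what a row does not reach is not made up. Full scale, the value 1, is 4 cm for a shift and 90 degrees for a turn. A row lasts 1/10 s, in which the tool goes at most 50 mm and 8.59 degrees, less where a joint would pass 70% of its speed; a pose out of reach is approached as far as the arm can. A call with a number of a shift or a turn outside -1 to 1 is refused whole. A call with a gripper value outside its range is refused whole. OPENING is the opening, from -1 (shut) to 1 (fully open), set as the call begins (- or left out, the last holds). The fingers move at their own pace and stop on an object; FORCE is the grip in N (left out, the last holds). Time passes only in rows, so rows that do not move let the fingers close, or fill a call up. It gives the time, the measured TCP pose, the force, the opening and the grip force at its end, in the units of the state.
- telemetry.sense(): the state, without advancing time (a new reading comes with each control period).
- snapshot(name): name is "scene" or "top" or "wrist"; returns a dict with "image" (384x512x3 uint8, red, green, blue), "depth" (384x512 float32, m along the optical axis (not along the pixel's ray), 0 where there is no reading), "camera_matrix" (3x3 intrinsics, pixels), "k1" (the pictures are not rectified: a ray, as slopes to the right and down, at radius r is drawn at 1 + k1 r^2 times it, then the intrinsics apply), "rvec" (rotation vector, rad) and "tvec" (3), from world to camera coordinates, as OpenCV has them. Camera axes: x right, y down, z forward; pixel columns grow to the right and rows downward; lengths in m; the calibration is good to about 2 mm. A picture is of the moment at which its call begins.
- manip.sign_off(): hands the job in; it is judged then, once.
The state is a dict: "t": time; "q": joint angles; "qd": joint speeds; "tau": joint torques, N m; "tcp_pos": TCP position; "tool_rot": TCP orientation; "force": force on the tool from outside, world axes, zero at the start; "ft_torque": the same for the moment, N m; "finger_gap": opening from 0.0 (shut) to 1.0 (fully open); "gripper_force": force on a finger pad.
Only numpy, scipy, OpenCV 4.12 (cv2) and the standard library are available. Lean on these libraries where they do the work, as an engineer would, in place of code of your own. Each camera call takes 0.05 s, during which the arm holds its last target. There are 200 camera calls.

TASK

Someone has stacked gear parts on the grease tin. Take the stack apart: put the nut in the empty end compartment of the parts box (the right-hand one, seen from the box's front with the hinge at the back) and close the box's lid, and stand each other thing flat, right way up as it is now, in the middle of its own place: the gear on the square steel plate, the shaft collar in the round dish and the grease tin in the square grey drip tray. Do not knock the oil bottle over.

Things in the scene. Friction and masses are not known exactly. Their poses are not given: they have to be found in the camera images.
- grease_tin: flat round grease tin, blue with a yellow cap, diameter 67, 32 high; bottom of the stack, stands on the bench. Origin: centre of its underside, z up. About 0.12 kg.
- gear: grey steel spur gear, diameter 56 over the teeth, 20 high with its hub: a toothed disc below (from 0 to about 12), a narrower hub on top; lies on the tin. Origin: centre of its underside, z up. About 0.16 kg. Grip it across the teeth, in any direction.
- collar: dark steel ring (shaft collar), outer diameter 42, bore 18, 14 high; lies on the gear's hub. Origin: centre of its underside, z up. About 0.12 kg. Grip it across the outside, in any direction.
- nut: bright hexagon nut, 24 across the flats, 28 across the corners, 13 high; top of the stack, lies on the collar. Origin: centre of its underside, z up; a pair of flats faces +x and -x, corners lie at +y and -y. About 0.035 kg.
- plate: place of the gear: square steel plate 100 x 100 on four short rubber feet, fixed to the bench. Origin: centre of its underside on the bench; its top is 16 above.
- dish: place of the collar: round shallow metal dish, outer diameter 114 at the rim, flat floor of diameter about 94, fixed. Origin: centre of its underside on the bench; the inner floor is 4 above the bench, the rim 12.
- tray: place of the grease tin: square grey sheet drip tray 114 x 114, rim 10 high, walls 2 thick, fixed. Origin: centre of its underside on the bench; the inner floor is 2 above the bench.
- parts_box: grey lidded parts box, fixed, 90 (x) by 150 (y), walls 52 high, 3 thick; front is -x. Origin on the bench under it; inner floor 2 to 3 above, inside x = -39 to +46, y = -72 to +72. Dividers 40 high at y = -25 and +25 make three compartments; the nut goes in the empty one at y = -72 to -26; odds and ends fill the middle. The lid's hinge line runs along y at x = +52, z = 53.
- parts_box_lid (a joint): angle of the box's lid: 0 shut, 1.83 fully open; stands open at the start, leaning back past upright. Plate 154 wide (y) reaching 97 from the hinge (a 50 wide lip to 107), with an 11 deep skirt; free edge at box x = 52 - 97 cos a, z = 53 + 97 sin a. The hinge has light friction and the lid stays where it is left: push it forward from behind, then press it fully down from above with a few N.
- oil_bottle: bystander: white oil bottle with a red spout, diameter 40, 105 high, loose, stands upright. Origin: centre of its underside, z up.
Not all that is in view belongs to the job. What is shaped like the gear but green or purple is not meant.

How it is judged:
By the outcome, as a careful person would: the job done as asked, in the order asked, and still so for the second after the job is handed in, with the robot touching nothing.
It also fails if it takes over 106 s, if anything falls off the work surface, if the arm or the gripper's body presses on something with over 40 N, if the wrist force passes 120 N, or if a joint passes its speed limit or range.

## Working session

There is one attempt and no reset: what is moved stays moved. The work goes in short steps, Python scripts to look and compute and a shell command to move; the robot and the scene stay as the last step left them, time stands still between calls to the robot, and variables do not carry over. Pictures are saved under pics/ and viewed, at most 14 in all, crops included, and the job is handed in when it is done.

```bash
mkdir -p pics
cat > h.py <<'E'
import numpy as np, cv2
from station import telemetry, snapshot, manip
from scipy.spatial.transform import Rotation as R
def shot(n,f=None):
    s=snapshot(n)
    if f: cv2.imwrite(f'pics/{f}.png',s['image'][:,:,::-1])
    np.savez(f'last_{n}.npz',**s)
    return s
def load(n): return dict(np.load(f'last_{n}.npz'))
def rays(s,uv):
    K=s['camera_matrix'];uv=np.atleast_2d(np.array(uv,float))
    d=cv2.undistortPoints(uv[:,None],K,np.array([float(s['k1']),0,0,0]))[:,0]
    Rm=cv2.Rodrigues(np.array(s['rvec'],float))[0];t=np.array(s['tvec'],float).ravel()
    return -Rm.T@t,np.c_[d,np.ones(len(d))]@Rm   # origin, dirs (unit depth)
def plane(s,uv,z):
    o,d=rays(s,uv); return o+d*((z-o[2])/d[:,2:3])
def cloud(s):
    h,w=s['depth'].shape;u,v=np.meshgrid(np.arange(w),np.arange(h))
    o,d=rays(s,np.c_[u.ravel(),v.ravel()]);Z=s['depth'].ravel()[:,None]
    return np.where(Z>0,o+d*Z,np.nan).reshape(h,w,3)
E
python3 - <<'E'
from h import *
for n in('scene','top'):
    s=shot(n,n+'0'); print(n,rays(s,[[256,192]]),s['camera_matrix'][0,0],s['k1'],(s['depth']>0).mean())
print(telemetry.sense(),manip.grip_depth)
E
```

```text
scene (array([-0.0397524 ,  0.49419243,  0.59003676]), array([[ 0.60721693, -0.53406479, -0.58845182]])) 396.55273562926783 -0.021581831350367866 0.9829610188802084
top (array([0.27735625, 0.01707516, 1.19655516]), array([[ 0.22572247, -0.02350699, -0.97410358]])) 451.720076161202 -0.021607794283995292 0.9959971110026041
{'t': 0.1, 'q': array([-1.49250041e+00,  5.28375474e-01,  1.43378656e+00,  2.70842594e-05,
        1.18139405e+00, -1.78514790e-01]), 'qd': array([-5.52537781e-04, -6.60932851e-04, -4.08670364e-03,  1.83532152e-05,
        5.25946825e-04, -3.68616041e-04]), 'tau': array([ 3.62812152e-04, -4.43301952e+01, -1.78586447e+01, -2.66443240e-04,
        3.85653373e-03,  8.37596701e-06]), 'tcp_pos': array([ 0.15872371, -0.60384125,  0.23042613]), 'tool_rot': array([ 9.91767535e-01,  1.28047615e-01,  6.16801379e-05, -9.79855377e-04]), 'force': array([-0.17241124, -0.6772507 , -0.19236726]), 'ft_torque': array([-0.04170558,  0.02380242, -0.01339482]), 'gripper_force': 0.0, 'finger_gap': 1.0038662725266805} 0.0187
```

View pics/top0.png

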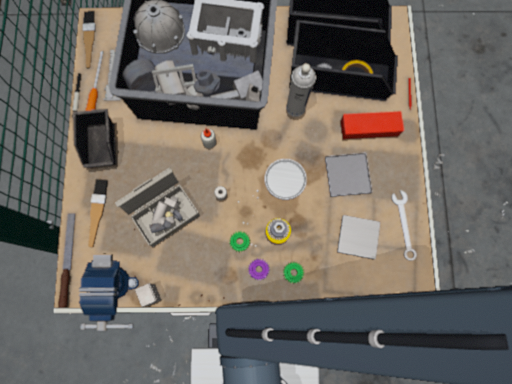

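View pics/scene0.png

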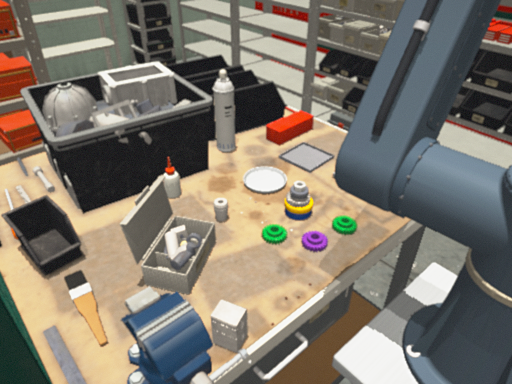

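Top view: the stack is at (278,231), the dish at (285,179) and the box at (160,207). The bottle is at (208,138). Of the two squares, (348,174) is darker grey and looks like the tray; (359,237) is lighter and looks like the plate. Decoy gears: green at (240,241) and (293,272), purple at (258,269); only the grey one in the stack fits. I'll check with one crop and depth.

Run:
```python
from h import *
s=load('top');P=cloud(s);im=s['image']
c=im[120:290,110:400,::-1];cv2.imwrite('pics/crop1.png',cv2.resize(c,None,fx=2.7,fy=2.7,interpolation=cv2.INTER_CUBIC))
def z(u,v):return np.round(P[v,u],3)
for n,u,v in[('tray',348,174),('trayrimL',328,175),('plate',359,237),('dish',285,179),('nut',279,229),('bench',310,215),('bottle',208,134),('white',221,192),('box',160,215)]:print(n,z(u,v))
hsv=cv2.cvtColor(im,cv2.COLOR_RGB2HSV)
# flat grey squares & dish: low saturation blobs at low height
def blob(mask,c,zp):
    n,l,st,ce=cv2.connectedComponentsWithStats(cv2.morphologyEx(mask.astype(np.uint8),cv2.MORPH_OPEN,np.ones((3,3))))
    k=l[c[1],c[0]];m=(l==k).astype(np.uint8)
    cn=max(cv2.findContours(m,0,2)[0],key=cv2.contourArea)
    w=plane(s,cn[:,0].astype(float),zp)[:,:2].astype(np.float32)
    r=cv2.minAreaRect(w);(x,y),rad=cv2.minEnclosingCircle(w)
    print(c,k,'rect',np.round(r[0],4),np.round(r[1],4),round(r[2],1),'circ',round(x,4),round(y,4),round(rad,4))
low=hsv[...,1]<60
blob(low,(348,174),.010);blob(low,(359,237),.016);blob(low,(285,179),.012)
yel=(hsv[...,0]>20)&(hsv[...,0]<35)&(hsv[...,1]>150);ys,xs=np.where(yel);
m=(abs(xs-278)<20)&(abs(ys-231)<20);pts=plane(s,np.c_[xs[m],ys[m]],.032)[:,:2].astype(np.float32);print('tin',cv2.minEnclosingCircle(pts))
# height slices
X=P.reshape(-1,3)
def near(cx,cy,r,z0,z1):
    q=X[(np.hypot(X[:,0]-cx,X[:,1]-cy)<r)&(X[:,2]>z0)&(X[:,2]<z1)];return q
t=P[229,279]
for a,b in[(.072,.09),(.06,.07),(.04,.05)]:
    q=near(t[0],t[1],.06,a,b);print(a,len(q),q.mean(0),q.min(0),q.max(0)) if len(q) else print(a,0)
b=P[134,208];q=near(b[0],b[1],.04,.03,.12);print('bottle',q.mean(0),q[:,2].max())
q=X[(X[:,2]>.04)&(X[:,2]<.2)&(abs(X[:,0]-P[215,160,0])<.15)&(abs(X[:,1]-P[215,160,1])<.15)]
print('box',len(q));print('rect',cv2.minAreaRect(q[(q[:,2]<.056)][:,:2].astype(np.float32)));h=q[q[:,2]>.065];print('lid',cv2.minAreaRect(h[:,:2].astype(np.float32)),h[:,2].max())
```

```text
tray [ 0.602 -0.264  0.005]
trayrimL [ 0.598 -0.208  0.013]
plate [ 0.427 -0.279  0.022]
dish [ 0.59  -0.091  0.003]
nut [ 0.448 -0.07   0.031]
bench [ 0.489 -0.156  0.004]
bottle [0.694 0.114 0.077]
white [0.553 0.083 0.01 ]
box [0.483 0.236 0.057]
(348, 174) 38 rect [ 0.5233 -0.3171] [0.2589 0.2889] 82.9 circ 0.5221 -0.3258 0.1831
(359, 237) 58 rect [ 0.4249 -0.3012] [0.1478 0.1042] 78.8 circ 0.4248 -0.2949 0.0815
(285, 179) 47 rect [ 0.5894 -0.0908] [0.1144 0.1149] 89.5 circ 0.589 -0.0917 0.0593
tin ((0.44387543201446533, -0.0675065889954567), 0.034746624529361725)
0.072 64 [ 0.44558632 -0.06591057  0.07928172] [ 0.42960965 -0.08413547  0.07205545] [ 0.45850258 -0.05361257  0.08478354]
0.06 104 [ 0.44327578 -0.06396326  0.06710928] [ 0.42517858 -0.08482722  0.0603098 ] [ 0.4656669  -0.04669035  0.06987569]
0.04 106 [ 0.446691   -0.06388329  0.04554318] [ 0.42056998 -0.09223027  0.04102104] [ 0.47435372 -0.04014049  0.04988045]
bottle [0.69320707 0.11563636 0.0604593 ] 0.1075259122179264
box 2768
rect ((0.5077310800552368, 0.22123631834983826), (0.30172306299209595, 0.2819401025772095), 10.166011810302734)
lid ((0.45723751187324524, 0.29023271799087524), (0.1078185886144638, 0.30855485796928406), 49.16555404663086) 0.16540367361387043
```

View pics/crop1.png

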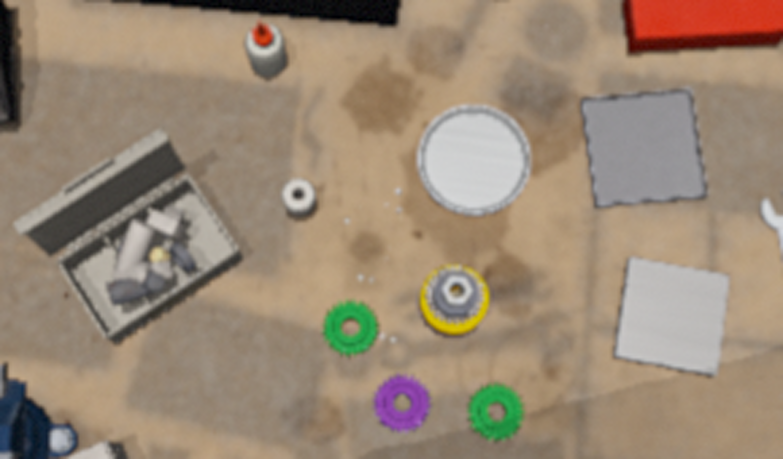

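The crop confirms the box's hinge side is at its upper left, so the empty right-hand compartment is its upper-right end. The plain light square is the plate and the rimmed grey square is the tray. The only grey gear is in the stack. I'll refine the corners, move over the stack and take a wrist picture.

```bash
python3 - <<'E'
from h import *
s=load('top')
f=lambda c:(np.array(c,float)+.5)/2.7-.5+[110,120]
for n,c,z in[('tray',[(583,99),(691,90),(706,196),(597,207)],.010),('plate',[(629,258),(728,273),(714,374),(616,357)],.016),('boxrim',[(62,262),(112,335),(240,250),(185,180)],.052)]:
    w=plane(s,f(c),z)[:,:2];print(n,np.round(w,4).tolist(),'c',w.mean(0).round(4),'sides',np.linalg.norm(w-np.roll(w,-1,0),axis=1).round(4))
    e=w-np.roll(w,-1,0);print(np.degrees(np.arctan2(e[:,1],e[:,0])).round(1))
E
for i in 1; do
python3 -m crank '.4 -.44 0 0 0 0;.7 -.76 0 0 0 0;.7 -.76 0 0 0 0;.7 -.76 0 0 0 0;.7 -.76 0 0 0 0'
python3 -m crank '.7 -.76 0 0 0 0;.7 -.76 0 0 0 0;.7 -.76 0 0 0 0;.7 -.76 0 0 0 0;.7 -.76 0 0 0 0'
python3 -m crank '.7 -.76 0 0 0 0;.7 -.76 0 0 0 0;.7 -.76 0 0 0 0;.7 -.76 0 0 0 0;.7 -.76 0 0 0 0'
done
python3 - <<'E'
from h import *
s=shot('wrist','wrist1');print(rays(s,[[256,192]]),s['camera_matrix'][0,0]);st=telemetry.sense();print(st['tcp_pos'],st['tool_rot'],st['t'])
E
```

```text
tray [[0.6514, -0.2043], [0.6602, -0.3152], [0.5491, -0.3228], [0.5387, -0.2129]] c [ 0.5998 -0.2638] sides [0.1113 0.1114 0.1104 0.113 ]
[  94.6    3.9  -84.6 -175.6]
plate [[0.4857, -0.2408], [0.47, -0.3374], [0.3716, -0.3167], [0.3888, -0.2229]] c [ 0.429  -0.2794] sides [0.0979 0.1005 0.0955 0.0986]
[  80.7  -11.9 -100.4  169.5]
boxrim [[0.4799, 0.3074], [0.4099, 0.2571], [0.4902, 0.138], [0.5593, 0.1922]] c [0.4848 0.2237] sides [0.0862 0.1436 0.0879 0.1399]
[  35.7  124.  -141.9  -55.4]
t: 0.6
tcp_pos: [0.2476, -0.4355, 0.2309]
tool_rot: [0.992, 0.128, 0.0, -0.0]
force: [0.8, -0.9, -0.4]
finger_gap: 1.004
gripper_force: 0.0
t: 1.1
tcp_pos: [0.3444, -0.2531, 0.2312]
tool_rot: [0.992, 0.128, -0.0, -0.0]
force: [0.5, 0.4, -0.4]
finger_gap: 1.001
gripper_force: 0.0
t: 1.6
tcp_pos: [0.4412, -0.0705, 0.2312]
tool_rot: [0.992, 0.128, -0.0, -0.0]
force: [0.2, -0.9, 0.0]
finger_gap: 0.999
gripper_force: 0.0
(array([ 0.52293336, -0.05044882,  0.37373256]), array([[-0.31161889, -0.0997929 , -0.94511913]])) 344.3168472571449
[ 0.44320596 -0.06568962  0.23136775] [ 0.99155759  0.12964736  0.00140633 -0.00176931] 1.65
```

View pics/wrist1.png

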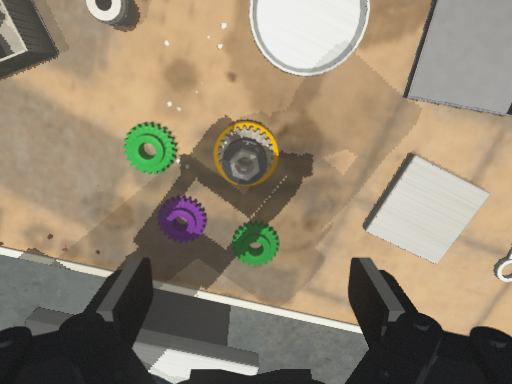

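Run:
```python
from h import *
s=load('wrist');im=s['image'][110:200,195:295,::-1]
c=cv2.resize(im,None,fx=6,fy=6,interpolation=cv2.INTER_CUBIC);c=cv2.convertScaleAbs(c,alpha=1.6);cv2.imwrite('pics/nut1.png',c)
hsv=cv2.cvtColor(s['image'],cv2.COLOR_RGB2HSV);y=(hsv[...,0]>15)&(hsv[...,0]<35)&(hsv[...,1]>150);v,u=np.where(y);m=(abs(u-246)<40)&(abs(v-155)<40)
print(u[m].min(),u[m].max(),v[m].min(),v[m].max(),m.sum())
w=plane(s,np.c_[u[m],v[m]],.032)[:,:2].astype(np.float32);print(cv2.minEnclosingCircle(w))
```

```text
213 278 121 185 852
((0.44666948914527893, -0.0657479539513588), 0.03376026824116707)
```

View pics/nut1.png

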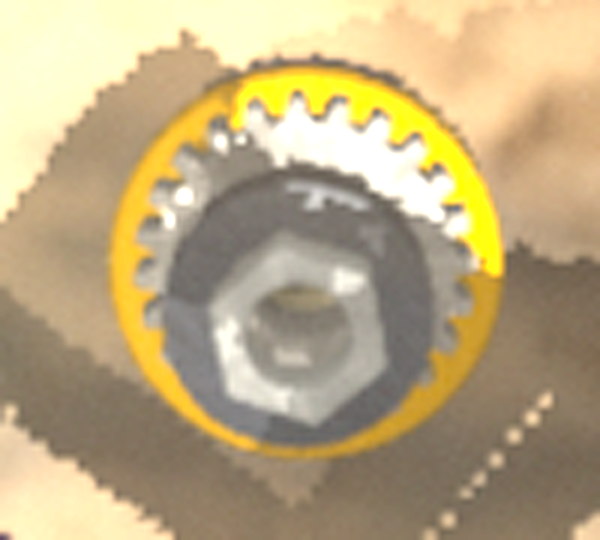

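Run:
```python
from h import *
s=load('wrist');f=lambda c:(np.array(c,float)+.5)/6-.5+[195,110]
w=plane(s,f([(285,235),(315,425),(225,390),(375,270),(212,300),(388,360)]),.079)[:,:2]
print(w.round(4),w.mean(0).round(4))
for i in(0,2,4):e=w[i+1]-w[i];print(np.linalg.norm(e).round(4),np.degrees(np.arctan2(e[1],e[0])).round(1))
# collar: dark ring outline right/left/bottom at z=.066, gear teeth
c=plane(s,f([(168,300),(432,300),(300,443),(300,168)]),.066)[:,:2];print('collar',c.round(4))
print(telemetry.sense()['q'].round(3))
```

```text
[[ 0.4611 -0.0596]
 [ 0.4343 -0.071 ]
 [ 0.4362 -0.0567]
 [ 0.4594 -0.0735]
 [ 0.449  -0.0516]
 [ 0.4468 -0.0789]] [ 0.4478 -0.0652]
0.0291 -156.9
0.0286 -35.9
0.0274 -94.7
collar [[ 0.444  -0.0452]
 [ 0.4543 -0.0842]
 [ 0.427  -0.0704]
 [ 0.4688 -0.0596]]
[-0.401  0.29   1.86   0.005  0.992  0.907]
```

```bash
python3 -m crank '.06 .01 .5 0 0 -.05;.06 .01 .8 0 0 -.054;0 0 .8 0 0 0;0 0 .8 0 0 0;0 0 .5 0 0 0' 1 40
python3 -m crank '0 0 .4 0 0 0;0 0 .2 0 0 0;0 0 .04 0 0 0;0 0 0 0 0 0;0 0 0 0 0 0'
python3 -m crank '0 0 0 0 0 0;0 0 0 0 0 0;0 0 0 0 0 0;0 0 0 0 0 0;0 0 0 0 0 0' -1 40
```

```text
t: 2.15
tcp_pos: [0.4445, -0.0712, 0.0933]
tool_rot: [0.978, 0.209, -0.001, -0.001]
force: [-0.2, 0.5, -0.2]
finger_gap: 1.001
gripper_force: 0.0
t: 2.65
tcp_pos: [0.4461, -0.0718, 0.0704]
tool_rot: [0.978, 0.209, 0.001, 0.0]
force: [0.4, 0.4, -0.4]
finger_gap: 0.997
gripper_force: 0.0
t: 3.15
tcp_pos: [0.4456, -0.0715, 0.0701]
tool_rot: [0.978, 0.209, 0.0, 0.0]
force: [-0.6, 0.4, 3.2]
finger_gap: 0.267
gripper_force: 39.1
```

```bash
python3 -m crank '0 0 -.3 0 0 0;0 0 -.7 0 0 0;0 0 -.8 0 0 0;0 0 -.7 0 0 0;.3 -.4 0 0 0 0'
python3 -m crank '.5 -.61 0 0 0 0;.55 -.66 0 0 0 0;.55 -.66 0 0 0 0;.55 -.66 0 0 0 0;.55 -.66 0 0 0 0' 
python3 -m crank '.55 -.66 0 0 0 0;.5 -.63 0 0 0 0;0 0 0 0 0 -.094;0 0 0 0 0 -.094;0 0 0 0 0 -.094' 
python3 -m crank '0 0 0 0 0 -.094;0 0 0 0 0 -.094;0 0 0 0 0 -.094;0 0 0 0 0 -.094;0 0 0 0 0 -.094' 
python3 -m crank '0 0 0 0 0 -.094;0 0 0 0 0 -.094;0 0 0 0 0 -.094;0 0 0 0 0 -.094;0 0 0 0 0 0' 
python3 -m crank '0 0 0 0 0 0;0 0 0 0 0 0;0 0 0 0 0 0;0 0 0 0 0 0;0 0 0 0 0 0'
python3 - <<'E'
from h import *
w=shot('wrist');t=shot('top')
c=np.hstack([w['image'][:,:,::-1],cv2.resize(t['image'][110:290,100:310,::-1],(448,384))]);cv2.imwrite('pics/v3.png',cv2.resize(c,(800,320)))
print(telemetry.sense()['q'].round(3))
E
```

```text
t: 3.65
tcp_pos: [0.4527, -0.0541, 0.173]
tool_rot: [0.978, 0.207, 0.004, 0.003]
force: [0.9, -0.2, -0.7]
finger_gap: 0.262
gripper_force: 39.4
t: 4.15
tcp_pos: [0.4956, 0.1121, 0.1696]
tool_rot: [0.978, 0.209, -0.0, 0.0]
force: [-0.3, -0.2, 0.6]
finger_gap: 0.264
gripper_force: 39.4
t: 4.65
tcp_pos: [0.5125, 0.1754, 0.1693]
tool_rot: [0.907, 0.422, -0.0, -0.0]
force: [0.3, 0.2, -0.5]
finger_gap: 0.268
gripper_force: 39.4
t: 5.15
tcp_pos: [0.5126, 0.1749, 0.1694]
tool_rot: [0.694, 0.72, -0.0, -0.0]
force: [0.9, -0.4, -0.6]
finger_gap: 0.258
gripper_force: 39.4
t: 5.65
tcp_pos: [0.5126, 0.1749, 0.1694]
tool_rot: [0.457, 0.889, -0.0, -0.0]
force: [0.5, 0.7, -0.4]
finger_gap: 0.264
gripper_force: 39.4
t: 6.15
tcp_pos: [0.513, 0.175, 0.1697]
tool_rot: [0.457, 0.889, 0.0, 0.0]
force: [-0.7, -0.0, 0.3]
finger_gap: 0.263
gripper_force: 39.4
[ 0.122  0.5    1.703  0.     0.938 -0.499]
```

View pics/v3.png

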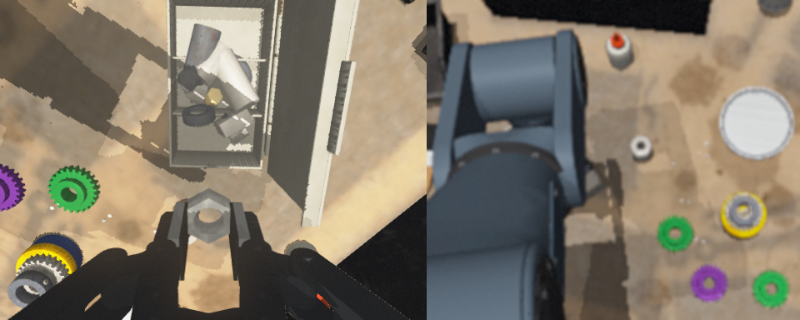

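Run:
```python
from h import *
s=load('wrist');cv2.imwrite('pics/box.png',cv2.resize(s['image'][0:240,190:340,::-1],None,fx=2.5,fy=2.5,interpolation=cv2.INTER_CUBIC))
P=cloud(s)
th=np.radians(35.5);O=np.array([.4824,.2220]);d=P[...,:2]-O
bx=d@[np.cos(th),np.sin(th)];by=d@[-np.sin(th),np.cos(th)]
for y0 in range(-70,0,8):
    print(y0,[int(1000*np.nanmedian(P[...,2][(abs(by*1000-y0)<4)&(abs(bx*1000-x0)<5)])) if ((abs(by*1000-y0)<4)&(abs(bx*1000-x0)<5)&~np.isnan(bx)).any() else None for x0 in range(-40,50,10)])
```

```text
-70 [224, 39, 27, 37, 34, 34, 28, 45, 32]
-62 [226, 224, 2, 179, 174, 187, 2, 225, 226]
-54 [226, 221, 187, 191, 2, 195, 191, 224, 239]
-46 [230, 220, 216, 200, 179, 206, 218, 224, 235]
-38 [35, 2, 245, 246, 4, 245, 243, 51, 44]
-30 [41, 2, 49, 52, 48, 58, 59, 57, 55]
-22 [43, 20, 38, 40, 47, 23, 46, 56, 33]
-14 [40, 2, 3, 28, 39, 3, 58, 57, 50]
-6 [39, 2, 46, 47, 44, 40, 61, 64, 61]
```

View pics/box.png

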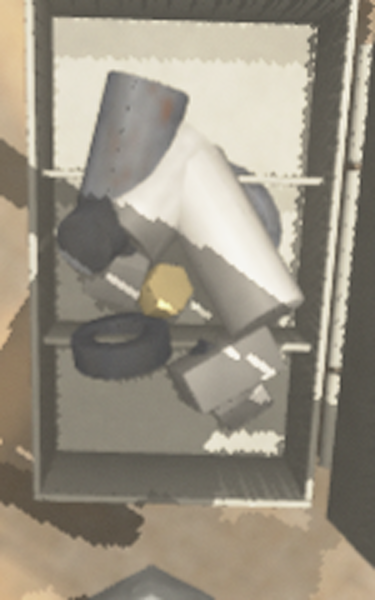

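Run:
```python
from h import *
s=load('wrist');f=lambda c:(np.array(c,float)+.5)/2.5-.5+[190,0]
w=plane(s,f([(33,498),(312,503)]),.052)[:,:2];dv=plane(s,f([(42,175),(325,182),(45,338),(308,348)]),.040)[:,:2]
print(w.round(4),dv.round(4))
for a,b in[(w[0],w[1]),(dv[0],dv[1]),(dv[2],dv[3])]:e=b-a;print(np.linalg.norm(e).round(4),np.degrees(np.arctan2(e[1],e[0])).round(1),((a+b)/2).round(4))
print(telemetry.sense()['tcp_pos'])
```

```text
[[0.4913 0.1411]
 [0.5654 0.192 ]] [[0.4386 0.2242]
 [0.5085 0.2717]
 [0.466  0.184 ]
 [0.5358 0.2299]]
0.09 34.5 [0.5283 0.1665]
0.0846 34.2 [0.4735 0.248 ]
0.0835 33.4 [0.5009 0.2069]
[0.51297999 0.17493853 0.16973781]
```

```bash
python3 -m crank '.09 .08 .3 0 0 0;.09 .09 .6 0 0 0;0 0 .7 0 0 0;0 0 .7 0 0 0;0 0 .6 0 0 0'
python3 -m crank '0 0 .5 0 0 0;0 0 .3 0 0 0;0 0 .15 0 0 0;0 0 .08 0 0 0;0 0 0 0 0 0' 
python3 -m crank '0 0 .04 0 0 0;0 0 .03 0 0 0;0 0 0 0 0 0;0 0 0 0 0 0;0 0 0 0 0 0'
```

```text
t: 6.75
tcp_pos: [0.5118, 0.1841, 0.0521]
tool_rot: [0.457, 0.889, -0.002, -0.002]
force: [-2.0, -0.3, -0.7]
finger_gap: 0.26
gripper_force: 46.2
t: 7.25
tcp_pos: [0.5098, 0.1838, 0.0112]
tool_rot: [0.457, 0.889, -0.003, -0.004]
force: [-6.7, -3.7, -0.7]
finger_gap: 0.262
gripper_force: 46.3
t: 7.75
tcp_pos: [0.5094, 0.1836, 0.009]
tool_rot: [0.457, 0.889, -0.003, -0.004]
force: [-7.7, -5.6, 2.0]
finger_gap: 0.259
gripper_force: 46.2
```

```bash
python3 -m crank '0 -.12 0 0 0 0;0 -.13 0 0 0 0;0 0 0 0 0 0;0 0 0 0 0 0;0 0 0 0 0 0' 
python3 -m crank '0 0 0 0 0 0;0 0 0 0 0 0;0 0 0 0 0 0;0 0 0 0 0 0;0 0 0 0 0 0' -.2
```

```text
t: 8.25
tcp_pos: [0.5073, 0.1792, 0.01]
tool_rot: [0.457, 0.889, 0.001, 0.001]
force: [2.0, 1.9, 0.7]
finger_gap: 0.261
gripper_force: 47.7
t: 8.75
tcp_pos: [0.5107, 0.1802, 0.0109]
tool_rot: [0.457, 0.889, 0.003, 0.004]
force: [5.9, 4.5, 2.7]
finger_gap: 0.396
gripper_force: 3.0
```

```bash
python3 -m crank '0 .08 0 0 0 0;0 0 -.1 0 0 0;0 0 -.3 0 0 0;0 0 -.5 0 0 0;0 0 -.6 0 0 0' 
python3 -m crank '0 0 -.6 0 0 0;0 0 -.7 0 0 0;0 0 -.7 0 0 0;0 0 -.5 0 0 0;0 0 0 0 0 0'
python3 -m crank '0 0 0 0 0 0;0 0 0 0 0 0;0 0 0 0 0 0;0 0 0 0 0 0;0 0 0 0 0 0'
python3 - <<'E'
from h import *
s=shot('wrist');cv2.imwrite('pics/v5.png',cv2.resize(s['image'][0:300,150:430,::-1],None,fx=2,fy=2,interpolation=cv2.INTER_CUBIC))
t=shot('top')
E
```

```text
t: 9.25
tcp_pos: [0.5068, 0.1805, 0.0699]
tool_rot: [0.457, 0.889, -0.001, -0.002]
force: [0.7, 0.6, -0.4]
finger_gap: 0.397
gripper_force: 0.0
t: 9.75
tcp_pos: [0.5096, 0.1809, 0.1728]
tool_rot: [0.457, 0.889, 0.001, 0.002]
force: [-0.1, 0.2, -0.1]
finger_gap: 0.405
gripper_force: 0.0
t: 10.25
tcp_pos: [0.5084, 0.1807, 0.1689]
tool_rot: [0.457, 0.889, -0.0, -0.001]
force: [0.1, 0.0, -1.0]
finger_gap: 0.404
gripper_force: 0.0
```

View pics/v5.png

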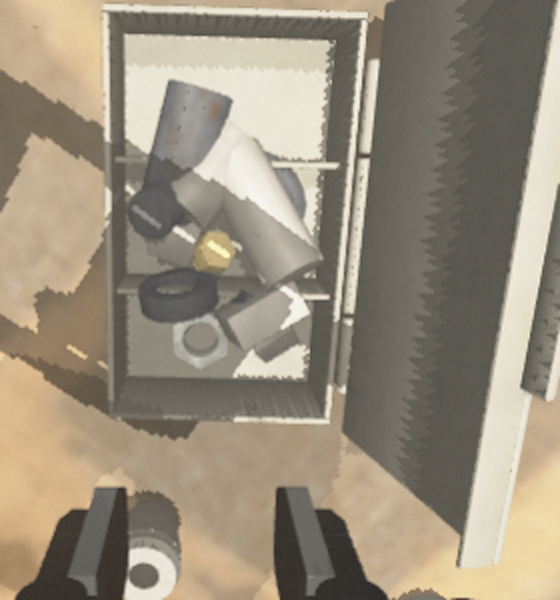

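The nut lies flat in the right-hand compartment at crop (202,340). Next I close the lid: shut the fingers, go over to behind it, push it forward and press it down.

```bash
python3 -m crank '0 0 -.4 0 0 0;0 0 -.6 0 0 0;.1 .3 0 0 0 0;.2 .5 0 0 0 0;.3 .5 0 0 0 0' -1 40
python3 -m crank '.3 .5 0 0 0 0;.2 .5 0 0 0 0;.11 .31 0 0 0 0;0 0 .3 0 0 0;0 0 .4 0 0 0' 
python3 -m crank '0 0 .5 0 0 0;0 0 .5 0 0 0;0 0 .4 0 0 0;0 0 .1 0 0 0;0 0 0 0 0 0'
python3 -m crank '0 -.15 0 0 0 0;0 -.3 0 0 0 0;0 -.3 0 0 0 0;0 -.3 0 0 0 0;0 -.3 0 0 0 0'
```

```text
t: 10.85
tcp_pos: [0.5379, 0.2311, 0.2094]
tool_rot: [0.458, 0.889, 0.0, 0.0]
force: [0.6, 0.5, 0.8]
finger_gap: -0.001
gripper_force: 0.0
t: 11.35
tcp_pos: [0.5655, 0.2813, 0.1806]
tool_rot: [0.457, 0.89, 0.0, 0.0]
force: [0.5, -0.7, 0.0]
finger_gap: 0.002
gripper_force: 0.0
t: 11.85
tcp_pos: [0.5643, 0.2803, 0.1201]
tool_rot: [0.457, 0.889, -0.001, -0.001]
force: [0.2, 0.5, 0.2]
finger_gap: 0.0
gripper_force: 0.0
t: 12.35
tcp_pos: [0.5221, 0.2495, 0.1231]
tool_rot: [0.457, 0.889, 0.001, 0.001]
force: [0.5, -0.4, -0.7]
finger_gap: -0.002
gripper_force: 0.5
```

```bash
python3 -m crank '0 -.3 0 0 0 0;0 -.3 0 0 0 0;0 -.3 0 0 0 0;0 -.2 .1 0 0 0;0 -.1 .3 0 0 0'
python3 -m crank '0 -.1 .3 0 0 0;0 -.1 .3 0 0 0;0 -.1 .3 0 0 0;0 -.05 .1 0 0 0;0 0 0 0 0 0'
python3 -m crank '0 0 .03 0 0 0;0 0 .03 0 0 0;0 0 .02 0 0 0;0 0 0 0 0 0;0 0 0 0 0 0'
python3 - <<'E'
from h import *
s=shot('scene');cv2.imwrite('pics/v6.png',cv2.resize(s['image'][120:330,60:380,::-1],None,fx=2,fy=2))
E
```

```text
t: 12.85
tcp_pos: [0.4827, 0.2213, 0.1069]
tool_rot: [0.457, 0.889, 0.001, 0.001]
force: [0.4, 0.1, 1.3]
finger_gap: -0.001
gripper_force: 0.5
t: 13.35
tcp_pos: [0.4703, 0.2131, 0.0653]
tool_rot: [0.457, 0.889, -0.001, -0.001]
force: [0.8, -0.0, 0.7]
finger_gap: 0.003
gripper_force: 0.0
t: 13.85
tcp_pos: [0.4713, 0.2135, 0.0627]
tool_rot: [0.457, 0.889, 0.0, 0.0]
force: [0.0, 0.3, -0.4]
finger_gap: -0.003
gripper_force: 0.0
```

View pics/v6.png

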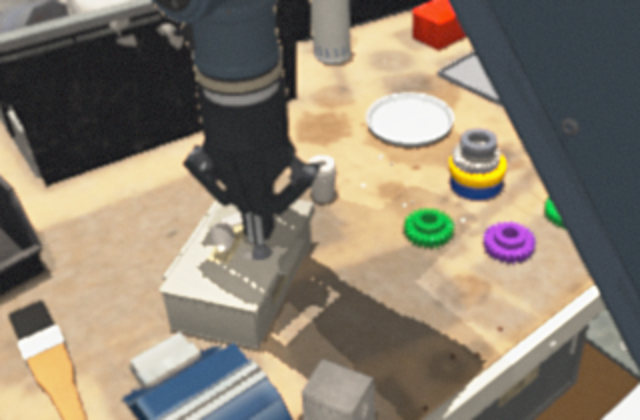

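```bash
python3 -m crank '0 0 .05 0 0 0;0 0 .05 0 0 0;0 0 .05 0 0 0;0 0 0 0 0 0;0 0 0 0 0 0'
python3 -m crank '0 0 .03 0 0 0;0 0 .03 0 0 0;0 0 0 0 0 0;0 0 0 0 0 0;0 0 0 0 0 0'
```

```text
t: 14.4
tcp_pos: [0.4711, 0.2134, 0.0564]
tool_rot: [0.457, 0.889, -0.0, -0.0]
force: [0.1, -0.5, 0.1]
finger_gap: -0.0
gripper_force: 0.0
t: 14.9
tcp_pos: [0.4713, 0.2134, 0.0554]
tool_rot: [0.457, 0.889, 0.0, 0.0]
force: [-2.1, -0.3, 10.2]
finger_gap: 0.003
gripper_force: 5.2
```

```bash
python3 -m crank '0 0 -.4 0 0 0;0 0 -.7 0 0 0;0 0 -.8 0 0 0;0 0 -.8 0 0 0;0 0 -.4 0 0 0'
python3 -m crank '0 0 0 0 0 0;0 0 0 0 0 0;0 0 0 0 0 0;0 0 0 0 0 0;0 0 0 0 0 0' 1
python3 - <<'E'
from h import *
s=shot('wrist','v7');P=cloud(s)
th=np.radians(34.2);O=np.array([.484,.226]);d=P[...,:2]-O
bx=d@[np.cos(th),np.sin(th)];by=d@[-np.sin(th),np.cos(th)]
for y0 in range(-75,76,15):
    print(y0,[int(1000*np.nanmedian(P[...,2][m])) if (m:=(abs(by*1000-y0)<5)&(abs(bx*1000-x0)<5)&~np.isnan(bx)).any() else None for x0 in range(-50,60,10)])
E
```

```text
t: 15.4
tcp_pos: [0.4723, 0.2137, 0.1808]
tool_rot: [0.457, 0.889, 0.001, 0.002]
force: [-0.4, 0.2, 0.1]
finger_gap: -0.003
gripper_force: 0.0
t: 15.9
tcp_pos: [0.4706, 0.2132, 0.177]
tool_rot: [0.457, 0.889, -0.001, -0.001]
force: [0.5, -0.1, 0.0]
finger_gap: 0.847
gripper_force: 0.0
-75 [0, 55, 55, 55, 55, 55, 55, 55, 55, 55, 55]
-60 [0, 55, 55, 55, 55, 55, 55, 55, 55, 55, 55]
-45 [0, 55, 55, 55, 55, 55, 55, 55, 55, 55, 55]
-30 [52, 55, 55, 55, 55, 55, 59, 58, 56, 55, 55]
-15 [200, 55, 55, 55, 55, 55, 55, 197, 57, 55, 55]
0 [207, 55, 250, 250, 56, 55, 56, 209, 234, 239, 55]
15 [252, 255, 55, 59, 56, 256, 254, 250, 55, 56, 55]
30 [0, 55, 55, 55, 55, 55, 55, 55, 55, 55, 55]
45 [0, 55, 55, 55, 55, 55, 55, 55, 55, 55, 55]
60 [0, 55, 55, 55, 55, 55, 55, 55, 55, 55, 55]
75 [0, 55, 55, 55, 55, 55, 55, 55, 55, 55, 1]
```

View pics/v7.png

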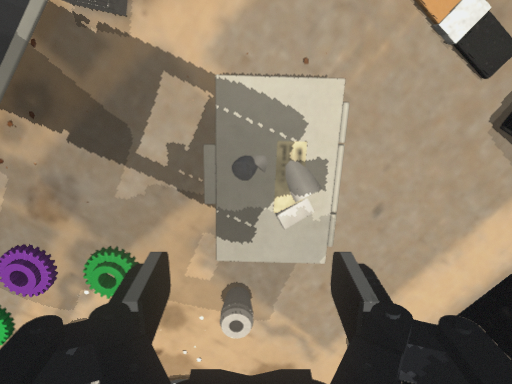

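The lid lies level at 55 mm all over, so it is shut. Now to the stack.

```bash
python3 -m crank '-.3 -.25 0 0 0 0;-.6 -.5 0 0 0 0;-.6 -.52 0 0 0 0;-.6 -.52 0 0 0 0;-.6 -.52 0 0 0 0'
python3 -m crank '-.6 -.52 0 0 0 0;-.6 -.52 0 0 0 0;-.6 -.5 0 0 0 0;-.5 -.44 0 0 0 0;-.36 -.3 0 0 0 0'
python3 -m crank '0 0 0 0 0 0;0 0 0 0 0 0;0 0 0 0 0 0;0 0 0 0 0 0;0 0 0 0 0 0'
cat > st.py <<'E'
from h import *
s=shot('wrist');P=cloud(s);st=telemetry.sense();print(st['tcp_pos'],st['q'].round(2))
X=P.reshape(-1,3);im=s['image'];hsv=cv2.cvtColor(im,cv2.COLOR_RGB2HSV).reshape(-1,3)
N=(np.hypot(X[:,0]-.447,X[:,1]+.066)<.05)
for n,a,b in[('collar',.061,.07),('gear',.038,.048),('tin',.026,.036)]:
    m=N&(X[:,2]>a)&(X[:,2]<b)
    if m.sum()>20:q=X[m][:,:2].astype(np.float32);print(n,m.sum(),cv2.minEnclosingCircle(q),np.median(X[m][:,2]))
cv2.imwrite('pics/st.png',im[:,:,::-1])
E
python3 st.py
```

```text
t: 16.45
tcp_pos: [0.4586, 0.0707, 0.1778]
tool_rot: [0.457, 0.889, -0.0, -0.0]
force: [0.6, -0.1, 0.4]
finger_gap: 0.999
gripper_force: 0.0
t: 16.95
tcp_pos: [0.4465, -0.0695, 0.1779]
tool_rot: [0.458, 0.889, -0.0, -0.0]
force: [0.5, 0.2, -0.4]
finger_gap: 0.999
gripper_force: 0.0
t: 17.45
tcp_pos: [0.4466, -0.067, 0.1781]
tool_rot: [0.457, 0.89, 0.0, -0.0]
force: [-0.5, -0.4, -0.1]
finger_gap: 1.004
gripper_force: 0.0
[ 0.44664727 -0.06709893  0.17810916] [-0.4   0.38  1.91  0.    0.85 -1.02]
collar 1565 ((0.4468514919281006, -0.06459822505712509), 0.02169547788798809) 0.06684516667508195
gear 914 ((0.44893792271614075, -0.06504413485527039), 0.028054917231202126) 0.04437559665878682
tin 1536 ((0.44652751088142395, -0.06593122333288193), 0.033778440207242966) 0.032236242289947425
```

View pics/st.png

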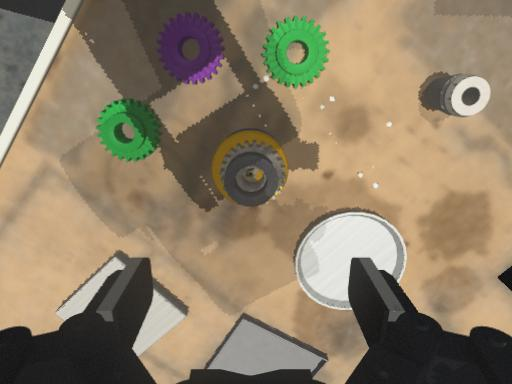

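```bash
python3 -m crank '.05 .04 .4 0 0 0;0 0 .7 0 0 0;0 0 .8 0 0 0;0 0 .7 0 0 0;0 0 .4 0 0 0'
python3 -m crank '0 0 .2 0 0 0;0 0 .05 0 0 0;0 0 0 0 0 0;0 0 0 0 0 0;0 0 0 0 0 0' 
python3 -m crank '0 0 0 0 0 0;0 0 0 0 0 0;0 0 0 0 0 0;0 0 0 0 0 0;0 0 0 0 0 0' -1 50
python3 -m crank '0 0 -.1 0 0 0;0 0 -.3 0 0 0;0 0 -.5 0 0 0;0 0 -.6 0 0 0;0 0 -.4 0 0 0'
```

```text
t: 18.0
tcp_pos: [0.4461, -0.0646, 0.0564]
tool_rot: [0.457, 0.89, -0.0, -0.001]
force: [-0.3, 0.0, -0.1]
finger_gap: 0.999
gripper_force: 0.0
t: 18.5
tcp_pos: [0.4474, -0.0654, 0.0489]
tool_rot: [0.457, 0.889, 0.0, 0.001]
force: [0.3, -1.0, -0.2]
finger_gap: 1.002
gripper_force: 0.0
t: 19.0
tcp_pos: [0.4469, -0.0653, 0.0486]
tool_rot: [0.457, 0.889, 0.0, 0.0]
force: [-1.2, 0.4, 6.4]
finger_gap: 0.467
gripper_force: 49.5
t: 19.5
tcp_pos: [0.4468, -0.0652, 0.1253]
tool_rot: [0.457, 0.889, 0.0, 0.0]
force: [0.0, -0.1, -1.7]
finger_gap: 0.469
gripper_force: 50.6
```

```bash
python3 -m crank '-.3 .3 0 0 0 0;-.5 .5 0 0 0 0;-.6 .57 0 0 0 0;-.6 .57 0 0 0 0;-.4 .38 0 0 0 0'
python3 -m crank '-.2 .2 0 0 0 0;0 0 .3 0 0 0;0 0 .6 0 0 0;0 0 .7 0 0 0;0 0 .6 0 0 0'
python3 -m crank '0 0 .4 0 0 0;0 0 .25 0 0 0;0 0 .12 0 0 0;0 0 0 0 0 0;0 0 0 0 0 0'
```

```text
t: 20.0
tcp_pos: [0.5804, -0.0899, 0.1242]
tool_rot: [0.457, 0.889, 0.0, 0.001]
force: [-0.5, 0.3, -1.0]
finger_gap: 0.474
gripper_force: 50.6
t: 20.5
tcp_pos: [0.5862, -0.0902, 0.0341]
tool_rot: [0.457, 0.889, -0.0, -0.002]
force: [0.7, 0.1, -1.0]
finger_gap: 0.47
gripper_force: 50.6
t: 21.0
tcp_pos: [0.5898, -0.0913, 0.0061]
tool_rot: [0.457, 0.889, 0.0, 0.001]
force: [-0.6, -0.3, -2.2]
finger_gap: 0.472
gripper_force: 50.6
```

```bash
python3 -m crank '0 0 .03 0 0 0;0 0 .03 0 0 0;0 0 0 0 0 0;0 0 0 0 0 0;0 0 0 0 0 0'
python3 -m crank '0 0 .02 0 0 0;0 0 .02 0 0 0;0 0 0 0 0 0;0 0 0 0 0 0;0 0 0 0 0 0'
```

```text
t: 21.5
tcp_pos: [0.5894, -0.0912, 0.0031]
tool_rot: [0.457, 0.889, 0.0, 0.0]
force: [-0.2, -0.6, -1.8]
finger_gap: 0.469
gripper_force: 50.6
t: 22.0
tcp_pos: [0.5894, -0.0912, 0.0027]
tool_rot: [0.457, 0.889, 0.0, 0.0]
force: [-2.6, 0.2, 7.9]
finger_gap: 0.466
gripper_force: 55.5
```

```bash
python3 -m crank '0 0 0 0 0 0;0 0 0 0 0 0;0 0 0 0 0 0;0 0 -.1 0 0 0;0 0 -.2 0 0 0' .35
python3 -m crank '0 0 -.5 0 0 0;0 0 -.8 0 0 0;0 0 -.8 0 0 0;0 0 -.9 0 0 0;.1 -.1 -.7 0 0 0' 
python3 -m crank '.5 -.48 0 0 0 0;.6 -.57 0 0 0 0;.6 -.57 0 0 0 0;.5 -.48 0 0 0 0;.28 -.27 0 0 0 0' 1
python3 -m crank '0 0 0 0 0 0;0 0 0 0 0 0;0 0 0 0 0 0;0 0 0 0 0 0;0 0 0 0 0 0'
cat >> st.py <<'E'
def obj(n,c,r,a,b):
    m=(np.hypot(X[:,0]-c[0],X[:,1]-c[1])<r)&(X[:,2]>a)&(X[:,2]<b);q=X[m][:,:2].astype(np.float32);print(n,m.sum(),cv2.minEnclosingCircle(q) if m.sum() else '',cv2.minAreaRect(q)if m.sum() else '')
obj('collar@dish',(.589,-.091),.04,.013,.025)
E
python3 st.py
```

```text
t: 22.5
tcp_pos: [0.5888, -0.091, 0.013]
tool_rot: [0.457, 0.889, -0.0, -0.001]
force: [-0.5, 0.1, -0.3]
finger_gap: 0.675
gripper_force: 0.0
t: 23.0
tcp_pos: [0.5849, -0.0906, 0.1642]
tool_rot: [0.457, 0.889, 0.0, 0.002]
force: [0.8, -0.2, -0.6]
finger_gap: 0.68
gripper_force: 0.0
t: 23.5
tcp_pos: [0.4459, -0.0637, 0.1618]
tool_rot: [0.457, 0.889, -0.0, -0.001]
force: [-0.6, 0.4, 0.0]
finger_gap: 0.999
gripper_force: 0.0
t: 24.0
tcp_pos: [0.4497, -0.065, 0.1612]
tool_rot: [0.457, 0.889, 0.0, 0.0]
force: [-0.1, 0.6, 0.1]
finger_gap: 0.999
gripper_force: 0.0
[ 0.44945631 -0.06490328  0.1612157 ] [-0.39  0.42  1.92  0.    0.8  -1.01]
gear 2028 ((0.4487292170524597, -0.06534291803836823), 0.028292115777730942) 0.0445506347214456
tin 1778 ((0.4459899365901947, -0.06596668064594269), 0.033771272748708725) 0.03223594925779577
collar@dish 496 ((0.5880186557769775, -0.09090165793895721), 0.021165158599615097) ((0.5812135338783264, -0.09262024611234665), (0.024749841541051865, 0.04210608825087547), 14.173043251037598)
```

View pics/st.png

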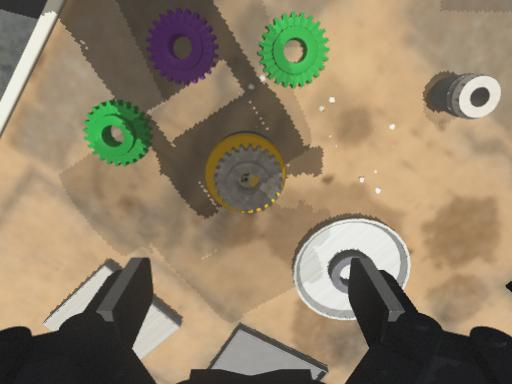

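```bash
python3 -m crank '0 0 .4 0 0 0;0 0 .7 0 0 0;0 0 .8 0 0 0;0 0 .7 0 0 0;0 0 .4 0 0 0'
python3 -m crank '0 0 .2 0 0 0;0 0 .03 0 0 0;0 0 0 0 0 0;0 0 0 0 0 0;0 0 0 0 0 0' 
python3 -m crank '0 0 0 0 0 0;0 0 0 0 0 0;0 0 0 0 0 0;0 0 0 0 0 0;0 0 0 0 0 0' -1 60
python3 -m crank '0 0 -.1 0 0 0;0 0 -.3 0 0 0;0 0 -.5 0 0 0;0 0 -.5 0 0 0;0 0 -.3 0 0 0'
```

```text
t: 24.55
tcp_pos: [0.4484, -0.0645, 0.0393]
tool_rot: [0.457, 0.889, -0.0, -0.001]
force: [0.8, -0.6, 0.7]
finger_gap: 0.999
gripper_force: 0.0
t: 25.05
tcp_pos: [0.4495, -0.0649, 0.033]
tool_rot: [0.457, 0.889, 0.0, 0.001]
force: [0.1, 0.4, -0.9]
finger_gap: 0.998
gripper_force: 0.0
t: 25.55
tcp_pos: [0.4489, -0.0648, 0.0332]
tool_rot: [0.457, 0.889, -0.0, 0.0]
force: [-2.6, -0.0, 10.0]
finger_gap: 0.619
gripper_force: 60.7
t: 26.05
tcp_pos: [0.4491, -0.0648, 0.1012]
tool_rot: [0.457, 0.889, 0.0, 0.001]
force: [0.7, 0.3, -0.9]
finger_gap: 0.618
gripper_force: 63.1
```

```bash
python3 -m crank '-.3 -.26 0 0 0 0;-.5 -.43 0 0 0 0;-.6 -.52 0 0 0 0;-.6 -.52 0 0 0 0;-.6 -.52 0 0 0 0'
python3 -m crank '-.6 -.52 0 0 0 0;-.5 -.43 0 0 0 0;-.37 -.33 0 0 0 0;0 0 .2 0 0 0;0 0 .4 0 0 0'
python3 -m crank '0 0 .5 0 0 0;0 0 .4 0 0 0;0 0 .3 0 0 0;0 0 .15 0 0 0;0 0 0 0 0 0'
python3 -m crank '0 0 .02 0 0 0;0 0 .03 0 0 0;0 0 0 0 0 0;0 0 0 0 0 0;0 0 0 0 0 0'
```

```text
t: 26.55
tcp_pos: [0.4358, -0.2026, 0.1001]
tool_rot: [0.457, 0.889, 0.0, -0.0]
force: [0.5, -0.5, -1.8]
finger_gap: 0.618
gripper_force: 63.1
t: 27.05
tcp_pos: [0.429, -0.2797, 0.0763]
tool_rot: [0.458, 0.889, -0.0, 0.001]
force: [0.1, 0.6, -1.1]
finger_gap: 0.619
gripper_force: 63.1
t: 27.55
tcp_pos: [0.4284, -0.2783, 0.0213]
tool_rot: [0.457, 0.889, 0.0, -0.001]
force: [-0.1, -0.2, -1.0]
finger_gap: 0.616
gripper_force: 63.0
t: 28.05
tcp_pos: [0.4289, -0.2795, 0.0204]
tool_rot: [0.457, 0.889, -0.0, 0.0]
force: [-0.1, 0.8, -1.1]
finger_gap: 0.615
gripper_force: 63.1
```

```bash
python3 -m crank '0 0 .03 0 0 0;0 0 .02 0 0 0;0 0 0 0 0 0;0 0 0 0 0 0;0 0 0 0 0 0'
python3 -m crank '0 0 .02 0 0 0;0 0 .02 0 0 0;0 0 0 0 0 0;0 0 0 0 0 0;0 0 0 0 0 0'
```

```text
t: 28.55
tcp_pos: [0.4288, -0.2793, 0.0181]
tool_rot: [0.457, 0.889, 0.0, -0.0]
force: [0.0, -0.7, -1.0]
finger_gap: 0.616
gripper_force: 63.1
t: 29.05
tcp_pos: [0.4289, -0.2794, 0.0168]
tool_rot: [0.457, 0.889, -0.0, 0.0]
force: [-0.0, 0.8, 3.4]
finger_gap: 0.618
gripper_force: 63.6
```

```bash
python3 -m crank '0 0 0 0 0 0;0 0 0 0 0 0;0 0 0 0 0 0;0 0 -.1 0 0 0;0 0 -.2 0 0 0' 1
python3 -m crank '0 0 -.5 0 0 0;0 0 -.8 0 0 0;0 0 -.9 0 0 0;0 0 -.7 0 0 0;0 0 -.3 0 0 0' 
python3 -m crank '0 0 0 0 0 0;0 0 0 0 0 0;0 0 0 0 0 0;0 0 0 0 0 0;0 0 0 0 0 0'
cat >> st.py <<'E'
obj('gear@plate',(.429,-.279),.045,.024,.031);obj('plate',(.429,-.279),.08,.012,.020);obj('tray',(.6,-.264),.09,.006,.013);obj('tintop',(.446,-.066),.06,.028,.036)
E
python3 st.py
```

```text
t: 29.55
tcp_pos: [0.4285, -0.279, 0.0284]
tool_rot: [0.457, 0.889, 0.0, -0.001]
force: [-0.1, -0.1, 0.5]
finger_gap: 0.999
gripper_force: 0.0
t: 30.05
tcp_pos: [0.4299, -0.2802, 0.1597]
tool_rot: [0.457, 0.889, -0.001, 0.003]
force: [0.2, -0.6, -0.5]
finger_gap: 0.998
gripper_force: 0.0
t: 30.55
tcp_pos: [0.4284, -0.2789, 0.1554]
tool_rot: [0.457, 0.889, 0.0, -0.001]
force: [-0.4, -0.4, 0.2]
finger_gap: 0.999
gripper_force: 0.0
[ 0.4284966  -0.27901074  0.15562089] [-0.8   0.49  1.79  0.    0.87 -1.42]
collar@dish 0  
gear@plate 1786 ((0.4299512207508087, -0.27899110317230225), 0.02819102071225643) ((0.4296472370624542, -0.2789257764816284), (0.055015482008457184, 0.05520530790090561), 37.280948638916016)
plate 10086 ((0.43018871545791626, -0.2794204652309418), 0.06949509680271149) ((0.4302307963371277, -0.2795400619506836), (0.09999296814203262, 0.10018876940011978), 78.7322006225586)
tray 1278 ((0.6024301648139954, -0.26281896233558655), 0.08020797371864319) ((0.602547824382782, -0.2629283368587494), (0.11593727767467499, 0.11406424641609192), 4.9216156005859375)
tintop 0
```

View pics/st.png

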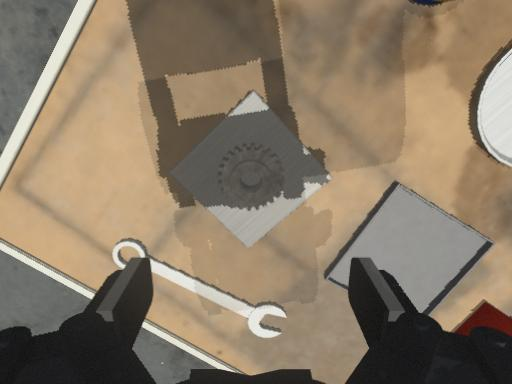

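```bash
python3 -m crank '.3 .26 0 0 0 0;.5 .42 0 0 0 0;.6 .51 0 0 0 0;.6 .51 0 0 0 0;.6 .51 0 0 0 0'
python3 -m crank '.6 .51 0 0 0 0;.5 .42 0 0 0 0;.38 .32 0 0 0 0;0 0 0 0 0 -.08;0 0 0 0 0 -.08'
python3 -m crank '0 0 0 0 0 0;0 0 0 0 0 0;0 0 0 0 0 0;0 0 0 0 0 0;0 0 0 0 0 0'
python3 st.py
```

```text
t: 31.1
tcp_pos: [0.4396, -0.141, 0.1564]
tool_rot: [0.457, 0.889, 0.0, -0.0]
force: [-0.3, 0.4, 0.3]
finger_gap: 1.002
gripper_force: 0.0
t: 31.6
tcp_pos: [0.4456, -0.064, 0.1565]
tool_rot: [0.339, 0.941, 0.0, -0.0]
force: [0.5, 0.2, -0.6]
finger_gap: 1.002
gripper_force: 0.0
t: 32.1
tcp_pos: [0.4463, -0.0661, 0.1565]
tool_rot: [0.343, 0.939, 0.0, -0.0]
force: [-0.8, 0.3, -0.9]
finger_gap: 0.999
gripper_force: 0.0
[ 0.44633462 -0.066143    0.15650295] [-0.4   0.42  1.93  0.    0.79 -1.27]
tin 5166 ((0.4462060332298279, -0.06588014215230942), 0.03372228518128395) 0.03217723024207175
collar@dish 995 ((0.5895552635192871, -0.09020844101905823), 0.021482199430465698) ((0.5892637372016907, -0.09058591723442078), (0.04120185598731041, 0.042047660797834396), 49.36149597167969)
gear@plate 1035 ((0.429337739944458, -0.27890050411224365), 0.0285673625767231) ((0.4232986271381378, -0.27830544114112854), (0.05662231892347336, 0.04262404888868332), 84.37228393554688)
plate 4092 ((0.41652679443359375, -0.2758113741874695), 0.06041095405817032) ((0.41723981499671936, -0.27670055627822876), (0.10133516788482666, 0.0745004415512085), 78.81332397460938)
tray 521 ((0.5870484709739685, -0.2491176426410675), 0.06157317012548447) ((0.5649176836013794, -0.22962653636932373), (0.12296988815069199, 0.061242423951625824), 48.670745849609375)
tintop 5134 ((0.4462060332298279, -0.06588014215230942), 0.03372228518128395) ((0.44610172510147095, -0.06596572697162628), (0.06609521061182022, 0.06694886088371277), 5.678496837615967)
```

```bash
python3 -m crank '0 0 .4 0 0 0;0 0 .8 0 0 0;0 0 .8 0 0 0;0 0 .8 0 0 0;0 0 .5 0 0 0'
python3 -m crank '0 0 .3 0 0 0;0 0 .11 0 0 0;0 0 0 0 0 0;0 0 0 0 0 0;0 0 0 0 0 0' 
python3 -m crank '0 0 0 0 0 0;0 0 0 0 0 0;0 0 0 0 0 0;0 0 0 0 0 0;0 0 0 0 0 0' -1 50
python3 -m crank '0 0 -.1 0 0 0;0 0 -.3 0 0 0;0 0 -.5 0 0 0;0 0 -.5 0 0 0;0 0 -.4 0 0 0'
```

```text
t: 32.65
tcp_pos: [0.4458, -0.066, 0.0227]
tool_rot: [0.342, 0.94, 0.0, -0.001]
force: [-0.5, 0.1, 0.2]
finger_gap: 0.998
gripper_force: 0.0
t: 33.15
tcp_pos: [0.447, -0.0663, 0.009]
tool_rot: [0.342, 0.94, -0.0, 0.001]
force: [-0.2, 0.4, 0.1]
finger_gap: 1.0
gripper_force: 0.0
t: 33.65
tcp_pos: [0.4467, -0.0662, 0.0095]
tool_rot: [0.342, 0.94, -0.0, 0.001]
force: [-0.7, -0.5, 10.2]
finger_gap: 0.748
gripper_force: 52.3
t: 34.15
tcp_pos: [0.4463, -0.066, 0.0816]
tool_rot: [0.342, 0.94, 0.0, 0.0]
force: [0.7, 0.1, -1.4]
finger_gap: 0.747
gripper_force: 55.3
```

```bash
python3 -m crank '-.3 -.06 0 0 0 0;-.6 -.12 0 0 0 0;-.7 -.15 0 0 0 0;-.8 -.17 0 0 0 0;-.8 -.17 0 0 0 0'
python3 -m crank '-.8 -.17 0 0 0 0;-.8 -.16 0 0 0 0;-.7 -.14 0 0 0 0;-.4 -.08 0 0 0 0;-.25 -.06 .1 0 0 0'
python3 -m crank '0 0 .3 0 0 0;0 0 .5 0 0 0;0 0 .4 0 0 0;0 0 .2 0 0 0;0 0 .1 0 0 0'
python3 -m crank '0 0 .05 0 0 0;0 0 .04 0 0 0;0 0 0 0 0 0;0 0 0 0 0 0;0 0 0 0 0 0'
```

```text
t: 34.65
tcp_pos: [0.528, -0.1704, 0.0796]
tool_rot: [0.342, 0.94, 0.0, -0.0]
force: [0.6, 0.2, -1.4]
finger_gap: 0.751
gripper_force: 55.3
t: 35.15
tcp_pos: [0.6031, -0.2657, 0.0756]
tool_rot: [0.343, 0.939, -0.0, 0.001]
force: [-0.2, 1.5, -1.1]
finger_gap: 0.748
gripper_force: 55.3
t: 35.65
tcp_pos: [0.6007, -0.2623, 0.0144]
tool_rot: [0.342, 0.94, 0.0, -0.002]
force: [0.2, -0.9, -0.9]
finger_gap: 0.748
gripper_force: 55.3
t: 36.15
tcp_pos: [0.6022, -0.2636, 0.0131]
tool_rot: [0.342, 0.94, -0.0, 0.001]
force: [0.4, 0.1, -0.3]
finger_gap: 0.749
gripper_force: 55.3
```

```bash
python3 -m crank '0 0 .03 0 0 0;0 0 .02 0 0 0;0 0 0 0 0 0;0 0 0 0 0 0;0 0 0 0 0 0'
python3 -m crank '0 0 .02 0 0 0;0 0 .01 0 0 0;0 0 0 0 0 0;0 0 0 0 0 0;0 0 0 0 0 0'
```

```text
t: 36.65
tcp_pos: [0.6022, -0.2636, 0.0116]
tool_rot: [0.342, 0.94, -0.0, 0.0]
force: [-0.7, -0.2, 5.6]
finger_gap: 0.748
gripper_force: 55.9
t: 37.15
tcp_pos: [0.6022, -0.2636, 0.0116]
tool_rot: [0.342, 0.94, -0.0, 0.001]
force: [-3.6, 1.0, 10.9]
finger_gap: 0.746
gripper_force: 56.5
```

Contact. I release, retreat and check everything.

```bash
python3 -m crank '0 0 -.03 0 0 0;0 0 0 0 0 0;0 0 0 0 0 0;0 0 -.05 0 0 0;0 0 -.2 0 0 0' .95
python3 -m crank '0 0 -.5 0 0 0;0 0 -.8 0 0 0;0 0 -.9 0 0 0;0 0 -.9 0 0 0;0 0 -.4 0 0 0' 
python3 -m crank '0 0 0 0 0 0;0 0 0 0 0 0;0 0 0 0 0 0;0 0 0 0 0 0;0 0 0 0 0 0'
echo "obj('tin@tray',(.602,-.263),.045,.029,.038);obj('trayrim',(.602,-.263),.09,.0065,.014)">>st.py
python3 st.py | tail -3
python3 - <<'E'
from h import *
a=shot('scene');w=load('wrist');cv2.imwrite('pics/fin.png',cv2.resize(np.hstack([w['image'],a['image']])[:,:,::-1],(800,300)))
E
```

```text
t: 37.65
tcp_pos: [0.6011, -0.2629, 0.0196]
tool_rot: [0.342, 0.94, 0.0, -0.001]
force: [0.1, -0.8, -0.1]
finger_gap: 0.976
gripper_force: 0.0
t: 38.15
tcp_pos: [0.6037, -0.2645, 0.1651]
tool_rot: [0.342, 0.94, -0.001, 0.003]
force: [0.7, -1.2, 0.7]
finger_gap: 0.98
gripper_force: 0.0
t: 38.65
tcp_pos: [0.6013, -0.263, 0.1591]
tool_rot: [0.342, 0.94, 0.0, -0.001]
force: [0.4, -0.5, 0.1]
finger_gap: 0.976
gripper_force: 0.0
tintop 0  
tin@tray 5107 ((0.6021100878715515, -0.2630559504032135), 0.03377443552017212) ((0.6019445061683655, -0.26283377408981323), (0.0664127990603447, 0.06663142889738083), 68.11180877685547)
trayrim 1465 ((0.6023718118667603, -0.26303738355636597), 0.08022899925708771) ((0.6027981638908386, -0.2630138695240021), (0.11451807618141174, 0.11417514085769653), 4.849035263061523)
```

View pics/fin.png

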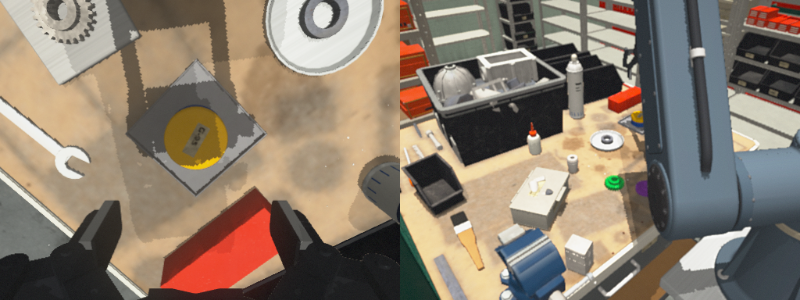

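The gear is on the plate, the collar in the dish, the tin centred in the tray, the lid shut, and the bottle upright at (534,140). Handing in.

```bash
python3 -c "
from station import manip
print(manip.sign_off())"
```

```text
the job is handed in; nothing more can be done
None
```

The job is handed in at about 39 s: the nut is in the right-hand compartment with the lid shut, the gear, collar and tin each stand within about 1 mm of the middle of their places, and the bottle is still upright.

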